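# Put the scraper home in the one slot that is deep enough

## Robot

A 6-joint arm with a two-finger parallel gripper is mounted at the origin on a cart in front of the work surface, level with it; the furniture and walls round the work are solid. World frame = base frame: x ahead of the robot, y to its left, z up, the work surface at z = 0. Lengths are in m, angles in rad, forces in N, time in s.
With the tool pointing down it reaches from about 0.25 to 0.725 m from the base axis. Payload 4 kg.
Tool frame: the origin (TCP) lies midway between the tips of the shut fingers; the grasp point (between the pads) lies 19 mm behind it; z points along the fingers, y is the line along which they close (so a half turn about z gives the same grasp; the last joint's range is limited). The gripper opens to 85 mm and grips with 20 to 120 N. Pads are 22 mm wide; open, the fingers measure 114 mm over their backs; the gripper's body (76 mm by 85 mm) begins 54 mm behind the grasp point. The pads swing forward as they close: fully open they stand 13 mm farther back than shut.
Start: joints at [1.157, 0.241, 0.005, 1.335, 0, 1.571], TCP at [0.201, 0.458, 0.231] pointing down, gripper open.
Joint ranges: [-2.72, 2.72], [-1.05, 1.87], [-1.09, 1.28], [-1.99, 2.15], [-1.42, 1.44], [-3.14, 3.14]. Speed limits (rad/s): [2.79, 2.79, 3.14, 3.14, 3.14, 3.14].

## Interface

Orientations are given as a unit quaternion [x, y, z, w].
In Python, from workcell import monitor, vision, job gives the robot as it stands.
- The arm moves only by the tool move_arm, never from a script. Its argument "moves" is a list that holds one entry, the list of rows, each a list of 5 numbers: the shift along the world's x, y, z in m, then the turn about the world's z in degrees, then the opening in per cent of the stroke, from 0 (shut) to 100 (fully open). In form: [[[x, y, z, turn, gripper], ...]]. A call has 1 to 5 rows; each row is the pose to reach, as a shift and turn from the pose commanded when the call began; what a row does not reach only later rows make up. A row lasts 1/8 s, in which the tool goes at most 62.5 mm and 10.7 degrees, less where a joint would pass 70% of its speed; a pose out of reach is approached as far as the arm can. A call with a gripper value outside its range is refused whole. The fingers move at their own pace and stop on an object; the grip force is fixed at half the most. Time passes only in rows, so rows that repeat a pose let the fingers close. It gives the time, the measured TCP pose, the force, the opening and the grip force at its end, in the units of the state.
- monitor.get_obs(): the state, without advancing time (a new reading comes with each control period).
- vision.camera(name): name is "side" or "top"; returns a dict with "color" (480x640x3 uint8, red, green, blue), "camera_matrix" (3x3 intrinsics, pixels), "k1" (the pictures are not rectified: a ray, as slopes to the right and down, at radius r is drawn at 1 + k1 r^2 times it, then the intrinsics apply), "eye" and "attitude" of the camera in the world. Camera axes: x right, y up, looking along -z (the intrinsics and any distortion apply to the point x, -y, -z); pixel columns grow to the right and rows downward; lengths in m; the calibration is good to about 2 mm. A picture is of the moment at which its call begins. There is no depth.
- job.job_done(): hands the job in; it is judged then, once.
The state is a dict: "clock": time; "joint_pos": joint angles; "joint_vel": joint speeds; "tau": joint torques, N m; "eef_pos": TCP position; "tool_rot": TCP orientation; "ft_force": force on the tool from outside, world axes, zero at the start; "ft_torque": the same for the moment, N m; "grip_width": finger opening in m; "grasp_force": force on a finger pad.
Only numpy, scipy, OpenCV 4.12 (cv2) and the standard library are available. Lean on these libraries where they do the work, as an engineer would, in place of code of your own. Each camera call takes 0.05 s, during which the arm holds its last target. There are 200 camera calls.

## Task

Put the flat scraper away in the grey slotted block: slide its blade edgewise into the one of the three slots that is deep enough for it, fully home so that its shoulder sits against the block's sloping face, and let go. The slots look alike and two of them are too shallow, so find the right one by feel, and leave the beaker, jar, bottle and hand lens where they stand.

Things in the scene. Friction and masses are not known exactly. Their poses are not given: they have to be found in the camera images.
- scraper: scraper, about 0.1 kg, lying flat. Origin under its shoulder, on the worktop; +x to the blade tip, z up. Steel blade x 0 to 85 mm, 30 wide (y), 3 thick, mid-plane at z = 9. Steel cross-bar (shoulder) x -10 to 0, 48 wide, 14 thick: too wide for a slot. Black handle x -110 to -10, 20 wide, 18 thick (z 0 to 18). Centre of mass near x = -37. Either side up is fine in the slot.
- slot_block: grey block, fixed, 164 mm wide, 36 thick, 100 long. Origin: middle slot's mouth centre on the front face, 64 mm above the worktop; +x into the slots (away from the robot, 20 degrees downward), y level along the face, z across the slots' thickness. Mouths at y = -50, 0, +50; slots 36 wide (y), 6 thick (z), mouth chamfer 3. One is 88 deep, two are 50; which one varies and is hidden.
- shoulder (a point): point on the scraper: middle of the shoulder face where the blade begins (x = 0, z = 9 mm of the scraper)
- blade_tip (a point): point on the scraper: middle of the blade's tip edge, 85 mm from the shoulder
- beaker: clear beaker, 54 mm across, 70 mm high, a bystander; origin at the centre of its underside
- jar: white jar with green lid, 46 mm across, 55 mm high, a bystander; origin at the centre of its underside
- bottle: white bottle with blue cap, 50 mm across, 105 mm high, a bystander; origin at the centre of its underside
- lens: black folding hand lens lying flat, 40 x 92 x 6 mm, a bystander; origin at the centre of its underside
- stand: aluminium stand under the grey block, fixed to the worktop and to the block; base plate 130 x 168 x 6 mm; origin under the plate's centre; z up, +x away from the robot (level). The block's front face leans back 20 degrees, its top reaches about 81 mm above the worktop. A scraper left in a slot stays by friction: it does not slide down by itself.
Things that resemble listed ones, but are neither listed nor needed, are in the scene too. Several things look just like the scraper: the one meant starts farthest to the robot's right.

How it is judged:
By the outcome, as a careful person would: the job done as asked, in the order asked, and still so for the second after the job is handed in, with the robot touching nothing.
It also fails if it takes over 58 s, if anything falls off the work surface, if the arm or the gripper's body presses on something with over 40 N, if the wrist force passes 120 N, or if a joint passes its speed limit or range.

## Working session

There is one attempt and no reset: what is moved stays moved. The work goes in short steps, Python scripts to look and compute and a tool call to move; the robot and the scene stay as the last step left them, time stands still between calls to the robot, and variables do not carry over. Pictures are saved under pics/ and viewed, at most 10 in all, crops included, and the job is handed in when it is done.

Besides the shell and the picture viewer there is one more tool, called after "Emit:" as name([rows], argument=value, ...), one row to a line, values as JSON. move_arm: Moves the arm, as the interface text tells. Its arguments: {"type":"object","properties":{"moves":{"type":"array","items":{"type":"array","items":{"type":"array","items":{"type":"number"}}}}},"required":["moves"]}

```bash
ls; mkdir -p pics; cat > h.py <<'E'
import numpy as np, cv2
from workcell import monitor, vision, job
from scipy.spatial.transform import Rotation as R
def cam(n):
    c=vision.camera(n); return c
def rot(c):
    a=np.array(c["attitude"]); return a if a.shape==(3,3) else R.from_quat(a).as_matrix()
def ray(c,u,v):
    K=np.array(c["camera_matrix"]); d=np.array([(u-K[0,2])/K[0,0],(v-K[1,2])/K[1,1]]); s=d.copy()
    for _ in range(20): s=d/(1+c["k1"]*(s@s))
    r=rot(c)@np.array([s[0],-s[1],-1]); return np.array(c["eye"]),r/np.linalg.norm(r)
def onz(c,u,v,z):
    e,r=ray(c,u,v); return e+r*(z-e[2])/r[2]
def tri(c1,p1,c2,p2):
    e1,r1=ray(c1,*p1); e2,r2=ray(c2,*p2)
    A=np.stack([r1,-r2],1); t=np.linalg.lstsq(A,e2-e1,rcond=None)[0]
    a=e1+t[0]*r1;b=e2+t[1]*r2; return (a+b)/2,np.linalg.norm(a-b)
def proj(c,P):
    q=rot(c).T@(np.array(P)-np.array(c["eye"])); s=np.array([q[0],-q[1]])/-q[2]; s=s*(1+c["k1"]*(s@s))
    K=np.array(c["camera_matrix"]); return np.array([K[0,0]*s[0]+K[0,2],K[1,1]*s[1]+K[1,2]])
def save(c,n): cv2.imwrite(n,c["color"][:,:,::-1])
E
python3 - <<'E'
from h import *
for n in("side","top"):
    c=cam(n); save(c,f"pics/{n}0.png"); print(n,c["eye"],c["attitude"],c["camera_matrix"],c["k1"])
o=monitor.get_obs();print(o)
E
```

```text
pics
side [0.39292585 0.97154777 0.82891105] [-0.03357387  0.43355808  0.89567255 -0.09311746] [[493.35462291   0.         314.34524193]
 [  0.         493.35462291 241.29087268]
 [  0.           0.           1.        ]] 0.03474659250758674
top [0.37267604 0.00676516 1.00614265] [-0.07121379  0.06321444  0.70757029 -0.7001977 ] [[449.89716029   0.         322.04035635]
 [  0.         449.89716029 245.26143902]
 [  0.           0.           1.        ]] -0.1007158326116407
{'clock': 0.1, 'joint_pos': array([1.15702887e+00, 2.41320093e-01, 3.87712361e-03, 1.33518448e+00,
       3.65247600e-06, 1.57080693e+00]), 'joint_vel': array([ 2.26968738e-04, -8.07565731e-04,  4.02259695e-03, -1.90298072e-05,
        1.49332498e-03,  2.14246207e-04]), 'tau': array([ 2.97893030e-04, -3.73138082e+01,  2.53009629e+01,  1.08216325e-02,
        6.79862251e-05,  2.75887238e-06]), 'eef_pos': array([0.20080855, 0.4573028 , 0.23051766]), 'tool_rot': array([ 2.05416188e-01,  9.78674283e-01, -8.95662720e-04, -1.89848809e-04]), 'ft_force': array([-0.24676612,  0.46176023, -0.0679017 ]), 'ft_torque': array([-0.01771938,  0.02162978, -0.00251033]), 'grasp_force': 0.0, 'grip_width': 0.08523152279238948}
```

View pics/side0.png

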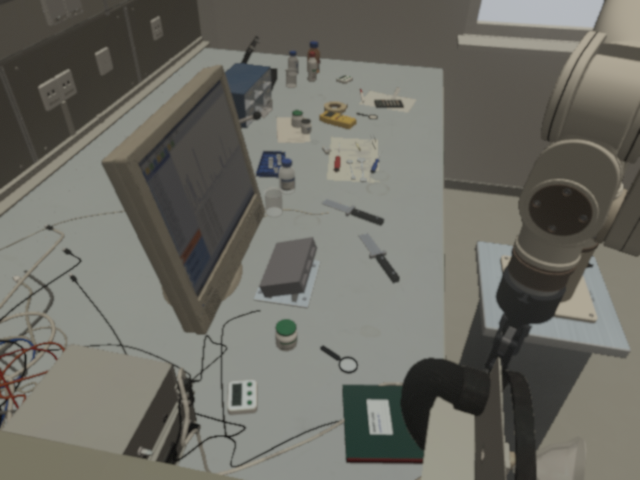

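View pics/top0.png

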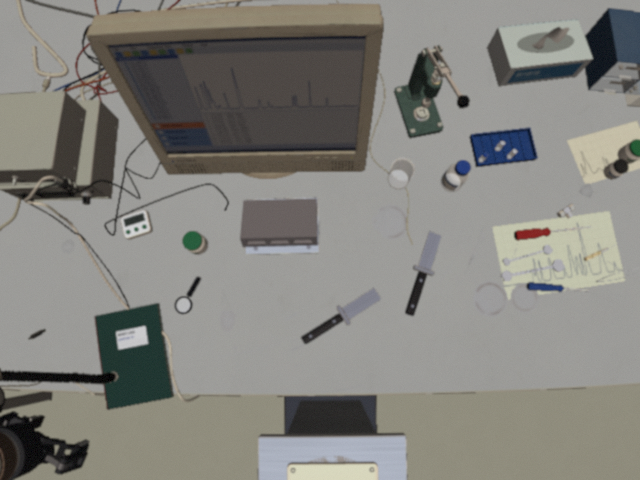

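The side view shows the grey block at (290,266) and the target scraper (the far one) at (352,211). In the top view the target scraper has its blade tip at (434,235) and its tail at (411,312). The block is at (280,222), and its mouths show along its lower edge at about row 241.

```bash
python3 - <<'E'
from h import *
T=cam("top");S=cam("side")
def crop(c,x,y,w,h,f): return cv2.resize(c["color"][y:y+h,x:x+w,::-1],None,fx=f,fy=f,interpolation=cv2.INTER_CUBIC)
a=crop(T,232,190,100,75,4);b=crop(T,395,225,100,75+25,3)
c=crop(S,245,225,100,75,4);d=crop(S,310,190,100,75,4)
b=crop(T,380,227,100,75,4)
b=crop(T,375,228,116,87,400/116);b=cv2.resize(b,(400,300))
cv2.imwrite("pics/crops.png",np.vstack([np.hstack([a,b]),np.hstack([c,d])]))
# dark handles
for n,c,(x0,y0,x1,y1) in(("top",T,(390,225,450,325)),("side",S,(315,190,390,228))):
    g=cv2.cvtColor(c["color"],cv2.COLOR_RGB2GRAY); m=np.zeros_like(g); m[y0:y1,x0:x1]=(g[y0:y1,x0:x1]<60)*255
    cs=cv2.findContours(m,cv2.RETR_EXTERNAL,cv2.CHAIN_APPROX_NONE)[0]; k=max(cs,key=cv2.contourArea)
    print(n,cv2.minAreaRect(k),cv2.boxPoints(cv2.minAreaRect(k)).round(1).tolist())
E
```

```text
top ((415.6999816894531, 292.9000244140625), (7.589465618133545, 43.00697326660156), 18.434947967529297) [[405.29998779296875, 312.1000061035156], [418.8999938964844, 271.29998779296875], [426.1000061035156, 273.70001220703125], [412.5, 314.5]]
side ((366.81219482421875, 216.50975036621094), (31.60734748840332, 4.839875221252441), 20.2248592376709) [[351.1000061035156, 213.3000030517578], [352.79998779296875, 208.8000030517578], [382.5, 219.6999969482422], [380.79998779296875, 224.1999969482422]]
```

View pics/crops.png

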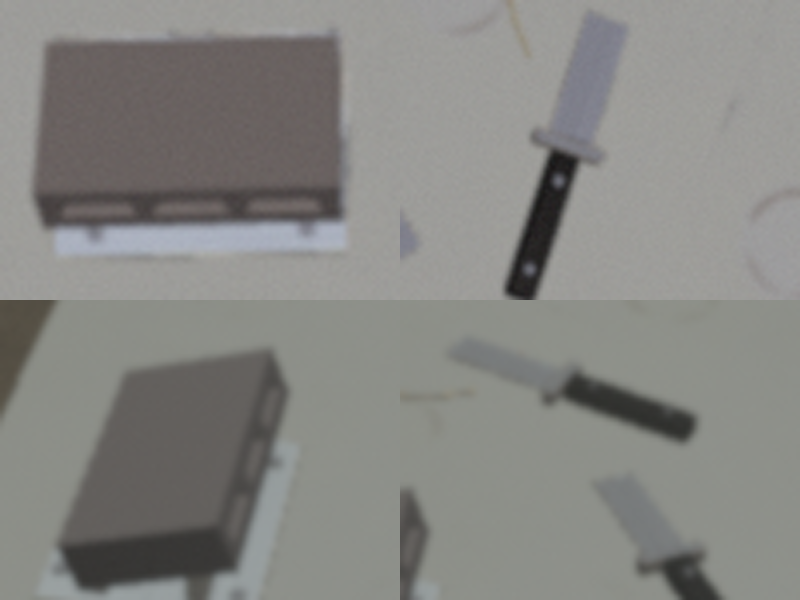

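The crops show the block's top face and its three mouths in both views, and the target scraper with two rivets on its handle. Next I'll triangulate them.

```bash
python3 - <<'E'
from h import *
T=cam("top");S=cam("side"); k=400/116
tb=lambda p:(232+p[0]/4-.4,190+p[1]/4-.4); ts=lambda p:(375+(p[0]-400)/k-.4,228+p[1]/k-.4)
sb=lambda p:(245+p[0]/4-.4,225+(p[1]-300)/4-.4); ss=lambda p:(310+(p[0]-400)/4-.4,190+(p[1]-300)/4-.4)
L={"UFL":(tb((36,195)),sb((222,527))),"UFR":(tb((340,192)),sb((270,350))),"UBL":(tb((48,40)),sb((61,545))),"UBR":(tb((338,38)),sb((125,373))),
"m+":(tb((98,210)),sb((236,518))),"m0":(tb((190,208)),sb((255,460))),"m-":(tb((284,206)),sb((272,405))),
"riv1":(ts((560,180)),ss((598,386))),"riv2":(ts((530,268)),ss((668,412))),
"tip":(ts((608,18)),ss((463,345))),"barL":(ts((533,133)),ss((549,399))),"barR":(ts((604,157)),ss((573,364)))}
P={}
for n,(a,b) in L.items():
    p,e=tri(T,a,S,b); P[n]=p; print(n,(p*1000).round(1),round(e*1000,1))
d=P["UFR"]-P["UFL"];print("face yaw",np.degrees(np.arctan2(d[0],-d[1])),np.linalg.norm(d))
d=(P["UBL"]+P["UBR"]-P["UFL"]-P["UFR"])/2;print("side yaw",np.degrees(np.arctan2(d[1],d[0])),np.linalg.norm(d),np.degrees(np.arcsin(d[2]/np.linalg.norm(d))))
g=cv2.cvtColor(T["color"],cv2.COLOR_RGB2GRAY)
r=[onz(T,*L[n][0],.018) for n in("riv1","riv2")]; t=onz(T,*L["tip"][0],.010)
tail=onz(T,(405.3+412.5)/2,(312.1+314.5)/2,.012)
print("on plane",r,t,tail); 
for q in(r[0]-r[1],t-r[1],t-tail): print(np.degrees(np.arctan2(q[1],q[0])),np.linalg.norm(q))
E
```

```text
UFL [567.1 188.7  78.7] 2.6
UFR [569.7  27.8  79.1] 3.4
UBL [661.1 190.4  47.5] 3.8
UBR [663.5  29.1  45.5] 1.9
m+ [564.1 158.9  58.4] 0.2
m0 [563.9 108.9  60. ] 0.6
m- [564.   58.2  61.4] 0.7
riv1 [ 480.9 -201.2   16.3] 4.3
riv2 [ 426.7 -179.4   16.8] 0.9
tip [ 587.3 -239.5   11.1] 6.0
barL [ 513.3 -186.4    9.7] 2.9
barR [ 499.5 -231.8   11.2] 2.6
face yaw 0.9452887442665082 0.16093713945306845
side yaw 0.9023508912770898 0.09932902138016737 -19.021854334102635
on plane [array([ 0.48289255, -0.20091778,  0.018     ]), array([ 0.42705765, -0.17915573,  0.018     ])] [ 0.59055751 -0.2398692   0.01      ] [ 0.41005476 -0.1720578   0.012     ]
-21.293702417124404 0.05992597751914586
-20.37179980337303 0.17459189222831642
-20.5902293708799 0.1928305672881923
```

Emit:
move_arm([
  [[0.0213,-0.054,0,1,60],[0.0427,-0.108,0,2,60],[0.064,-0.162,0,3.1,60],[0.0853,-0.216,0,3.1,60],[0.1067,-0.27,0,3.1,60]],
])

```text
clock: 0.92
eef_pos: [0.3082, 0.1862, 0.2315]
tool_rot: [0.179, 0.984, 0.0, 0.0]
ft_force: [0.8, 0.6, 0.1]
grip_width: 0.0513
grasp_force: 0.0
```

Emit:
move_arm([
  [[0.0213,-0.054,0,0,60],[0.0427,-0.108,0,0,60],[0.064,-0.162,0,0,60],[0.0853,-0.216,0,0,60],[0.1067,-0.27,0,0,60]],
])

```text
clock: 1.55
eef_pos: [0.4149, -0.0842, 0.2316]
tool_rot: [0.179, 0.984, 0.0, 0.0]
ft_force: [0.9, 0.7, 0.5]
grip_width: 0.0513
grasp_force: 0.0
```

Emit:
move_arm([
  [[0.0213,-0.054,-0.01,0,60],[0.0426,-0.108,-0.03,0,60],[0.0426,-0.108,-0.08,0,60],[0.0426,-0.108,-0.13,0,60],[0.0426,-0.108,-0.13,0,60]],
])

```text
clock: 2.17
eef_pos: [0.4534, -0.1889, 0.0977]
tool_rot: [0.179, 0.984, 0.001, -0.005]
ft_force: [0.4, 0.1, 0.5]
grip_width: 0.0513
grasp_force: 0.0
```

```bash
python3 - <<'E'
from h import *
o=monitor.get_obs(); print(o["clock"],o["eef_pos"],o["tool_rot"],o["grip_width"],o["ft_force"])
m=R.from_quat(o["tool_rot"]).as_matrix(); print(np.degrees(np.arctan2(m[1,1],m[0,1])))
T=cam("top");S=cam("side")
a=cv2.resize(T["color"][225:325,380:513,::-1],(400,300),interpolation=cv2.INTER_CUBIC)
b=cv2.resize(S["color"][160:260,300:433,::-1],(400,300),interpolation=cv2.INTER_CUBIC)
cv2.imwrite("pics/pre.png",np.hstack([a,b]))
E
```

```text
2.175 [ 0.45337721 -0.18893711  0.09772177] [ 0.17912561  0.98381392  0.00104954 -0.00480505] 0.051264279939948414 [0.41732048 0.14052628 0.54456545]
69.36198457321461
```

View pics/pre.png

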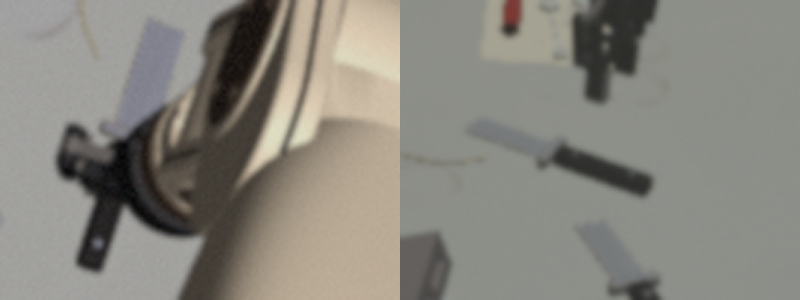

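The gripper hangs above the handle with its closing axis across it: in the left crop the fingers straddle the handle around (100,165). Descending and gripping next.

Emit:
move_arm([
  [[0,0,-0.05,0,60],[0,0,-0.09,0,60],[0,0,-0.097,0,60],[0,0,-0.097,0,0],[0,0,-0.097,0,0]],
])

```text
clock: 2.9
eef_pos: [0.4594, -0.1911, 0.0071]
tool_rot: [0.179, 0.984, -0.001, 0.002]
ft_force: [0.2, 0.0, -0.9]
grip_width: 0.0181
grasp_force: 59.8
```

Emit:
move_arm([
  [[0,0,0,0,0],[0,0,0,0,0],[0,0,0.04,0,0],[0,0,0.09,0,0],[0,0,0.09,0,0]],
])

```text
clock: 3.52
eef_pos: [0.461, -0.1919, 0.0998]
tool_rot: [0.179, 0.984, -0.001, 0.006]
ft_force: [0.8, -0.3, -1.2]
grip_width: 0.018
grasp_force: 59.7
```

Emit:
move_arm([
  [[-0.0144,0.0592,0,4.3,0],[-0.0288,0.1184,0,8.6,0],[-0.0432,0.1776,0,12.9,0],[-0.0576,0.2368,0,17.2,0],[-0.072,0.296,0,21.5,0]],
])

```text
clock: 4.15
eef_pos: [0.3844, 0.1075, 0.0944]
tool_rot: [-0.009, 1.0, 0.0, 0.0]
ft_force: [2.0, 0.0, -0.8]
grip_width: 0.018
grasp_force: 59.7
```

Emit:
move_arm([
  [[0,0,0,0,0],[0,0,0,0,0]],
])

```text
clock: 4.4
eef_pos: [0.3848, 0.1059, 0.0942]
tool_rot: [-0.008, 1.0, -0.0, -0.0]
ft_force: [-0.0, -0.2, -0.5]
grip_width: 0.0183
grasp_force: 59.7
```

```bash
python3 - <<'E'
from h import *
o=monitor.get_obs(); print(o["clock"],o["eef_pos"],o["tool_rot"],o["grip_width"],o["ft_force"])
T=cam("top");S=cam("side")
p=o["eef_pos"]; t=p+[.143,.002,.004]; print(proj(T,t),proj(S,t))
a=cv2.resize(T["color"][180:330,210:360,::-1],(400,400),interpolation=cv2.INTER_CUBIC)
b=cv2.resize(S["color"][190:340,250:400,::-1],(400,400),interpolation=cv2.INTER_CUBIC)
cv2.imwrite("pics/near.png",np.hstack([a,b]))
E
```

```text
4.4 [0.38479442 0.10588331 0.09422572] [-8.32866005e-03  9.99965277e-01 -2.80644747e-04 -4.31643599e-06] 0.01828478553580378 [-0.0300989  -0.18152285 -0.50633082]
[277.46810275 255.31203801] [323.84635704 254.06814878]
```

View pics/near.png

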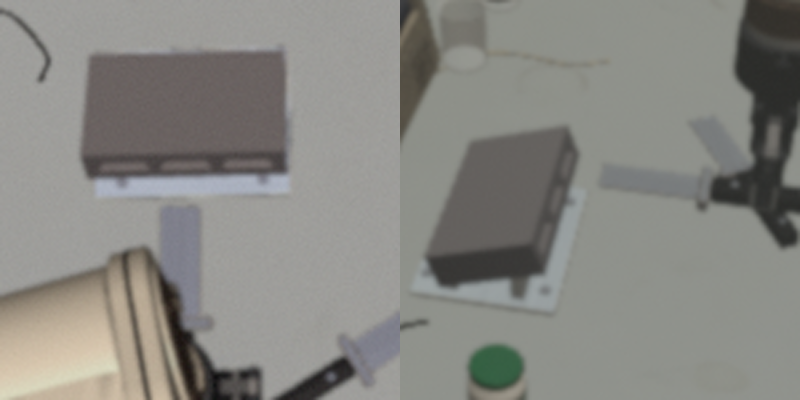

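The blade is held level ahead of the fingers. Its tip is at about (277.4,256.9) in the full top view and (325.4,255.7) in the side view.

```bash
python3 - <<'E'
from h import *
T=cam("top");S=cam("side"); p=monitor.get_obs()["eef_pos"]
q,e=tri(T,(277.4,256.9),S,(325.4,255.7)); print(q,e,q-p)
# blade yaw from top view: left/right long edges
f=lambda x,y:onz(T,210+x/2.667-.3,180+y/2.667-.3,.098)
for a,b in(((161,206),(160,300)),((200,206),(201,300))):
    d=f(*a)-f(*b); print(np.degrees(np.arctan2(d[1],d[0])))
print(f(161,206)-f(200,206))
E
```

```text
[0.52451028 0.10838967 0.09452975] 0.0011877359592651104 [0.13914024 0.00393116 0.00030257]
0.03238802046768896
0.9089728825280448
[0.00032516 0.03007993 0.        ]
```

Emit:
move_arm([
  [[0,0,-0.034,0,0],[0.015,0,-0.034,0,0],[0.03,0,-0.034,0,0],[0.036,0,-0.034,0,0],[0.036,0,-0.034,0,0]],
])

```text
clock: 5.22
eef_pos: [0.4225, 0.1059, 0.061]
tool_rot: [-0.007, 1.0, 0.0, 0.001]
ft_force: [0.0, 0.2, -0.4]
grip_width: 0.0178
grasp_force: 59.8
```

Emit:
move_arm([
  [[0.003,0,0,0,0],[0.006,0,0,0,0],[0.009,0,0,0,0],[0.009,0,0,0,0]],
])

```text
clock: 5.72
eef_pos: [0.4225, 0.1052, 0.0584]
tool_rot: [-0.008, 1.0, -0.0, -0.007]
ft_force: [-13.8, 0.5, 3.5]
grip_width: 0.0181
grasp_force: 60.2
```

```bash
python3 - <<'E'
from h import *
T=cam("top");S=cam("side")
a=cv2.resize(T["color"][200:275,240:315,::-1],(400,400),interpolation=cv2.INTER_CUBIC)
b=cv2.resize(S["color"][225:300,280:355,::-1],(400,400),interpolation=cv2.INTER_CUBIC)
cv2.imwrite("pics/tip.png",np.hstack([a,b]))
E
```

```text
(no output)
```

View pics/tip.png

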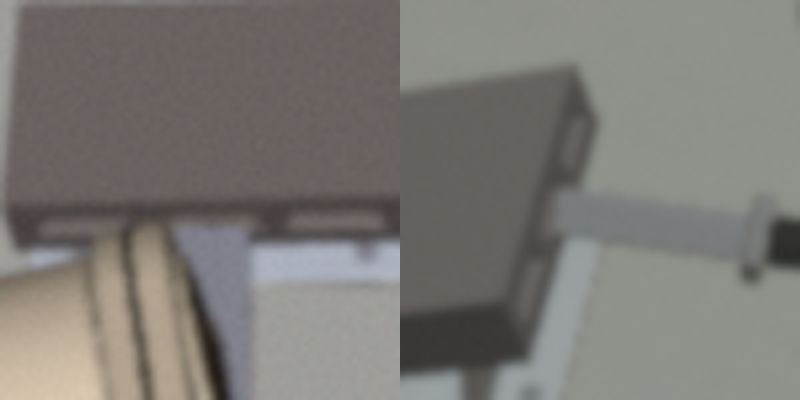

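The tip is centred on the middle mouth sideways, with its right edge at 250 in the left crop, but it meets the lip, probably a little low. I'll back off, raise it and retry.

Emit:
move_arm([
  [[-0.01,0,0.001,0,0],[-0.01,0,0.003,0,0],[-0.004,0,0.003,0,0],[0.0,0,0.003,0,0],[0.0,0,0.003,0,0]],
])

```text
clock: 6.45
eef_pos: [0.4308, 0.1058, 0.0632]
tool_rot: [-0.008, 1.0, 0.0, 0.0]
ft_force: [0.9, 0.1, -1.6]
grip_width: 0.0181
grasp_force: 59.6
```

Emit:
move_arm([
  [[0.003,0,0,0,0],[0.003,0,0,0,0]],
])

```text
clock: 6.7
eef_pos: [0.433, 0.1057, 0.063]
tool_rot: [-0.008, 1.0, -0.0, -0.0]
ft_force: [-0.5, 0.2, -2.6]
grip_width: 0.0186
grasp_force: 59.6
```

The tip is about 10 mm inside the mouth. Now I'll lift the hand around it so the scraper pitches in the grip.

Emit:
move_arm([
  [[0,0,0.005,0,0],[0.001,0,0.01,0,0],[0.001,0,0.015,0,0],[0.002,0,0.02,0,0],[0.003,0,0.025,0,0]],
])

```text
clock: 7.32
eef_pos: [0.4359, 0.1058, 0.0887]
tool_rot: [-0.008, 1.0, 0.0, -0.0]
ft_force: [-1.9, 0.6, -4.7]
grip_width: 0.0181
grasp_force: 58.7
```

Emit:
move_arm([
  [[0.001,0,0.005,0,0],[0.002,0,0.01,0,0],[0.004,0,0.015,0,0],[0.005,0,0.02,0,0],[0.006,0,0.022,0,0]],
])

```text
clock: 7.95
eef_pos: [0.4426, 0.1057, 0.1107]
tool_rot: [-0.008, 1.0, -0.0, 0.0]
ft_force: [0.4, -1.1, -4.7]
grip_width: 0.0182
grasp_force: 58.7
```

```bash
python3 - <<'E'
from h import *
o=monitor.get_obs(); print(o["eef_pos"],o["ft_force"],o["ft_torque"])
T=cam("top");S=cam("side")
a=cv2.resize(T["color"][200:300,240:340,::-1],(400,400),interpolation=cv2.INTER_CUBIC)
b=cv2.resize(S["color"][200:300,280:380,::-1],(400,400),interpolation=cv2.INTER_CUBIC)
cv2.imwrite("pics/tilt.png",np.hstack([a,b]))
E
```

```text
[0.4425598  0.10566192 0.11071876] [ 0.42039159 -1.10933725 -4.71030098] [-0.08112537  0.48843238 -0.02712699]
```

View pics/tilt.png

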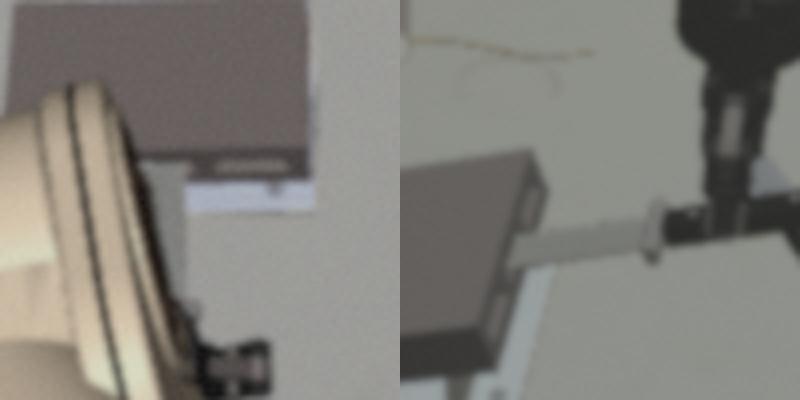

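The scraper is now pitched along the slot axis, with the blade running into the middle mouth at (515,250) in the right crop. Pushing along the slot next.

Emit:
move_arm([
  [[0.0047,0,-0.0017,0,0],[0.0094,0,-0.0034,0,0],[0.014,0,-0.005,0,0],[0.019,0,-0.007,0,0],[0.0235,0,-0.0085,0,0]],
])

```text
clock: 8.68
eef_pos: [0.4656, 0.1058, 0.1015]
tool_rot: [-0.008, 1.0, -0.0, -0.0]
ft_force: [-1.7, 0.6, -3.6]
grip_width: 0.0181
grasp_force: 58.8
```

Emit:
move_arm([
  [[0.0047,0,-0.0017,0,0],[0.0094,0,-0.0034,0,0],[0.014,0,-0.005,0,0],[0.0175,0,-0.0064,0,0],[0.02,0,-0.0073,0,0]],
])

```text
clock: 9.3
eef_pos: [0.4855, 0.1058, 0.0943]
tool_rot: [-0.008, 1.0, -0.0, -0.0]
ft_force: [-3.2, 0.2, -3.9]
grip_width: 0.018
grasp_force: 58.8
```

Emit:
move_arm([
  [[0.0047,0,-0.0017,0,0],[0.0094,0,-0.0034,0,0],[0.0125,0,-0.0045,0,0],[0.015,0,-0.0055,0,0],[0.015,0,-0.0055,0,0]],
])

```text
clock: 9.93
eef_pos: [0.4891, 0.1055, 0.0874]
tool_rot: [-0.009, 1.0, -0.0, -0.011]
ft_force: [-29.0, 1.3, 13.8]
grip_width: 0.0182
grasp_force: 59.2
```

```bash
python3 - <<'E'
from h import *
o=monitor.get_obs(); print(o["eef_pos"],o["ft_force"],o["ft_torque"])
T=cam("top");S=cam("side")
a=cv2.resize(T["color"][200:300,240:340,::-1],(400,400),interpolation=cv2.INTER_CUBIC)
b=cv2.resize(S["color"][200:300,260:360,::-1],(400,400),interpolation=cv2.INTER_CUBIC)
cv2.imwrite("pics/stop.png",np.hstack([a,b]))
f=lambda d:np.array([.562,.1085,.062])-d*np.array([.94,.015,-.342])
for d in(0,.025,.035): print(d,[(proj(S,f(d)+[0,s,0])-[260,200])*4+[400,0] for s in(-.024,.024)])
E
```

```text
[0.48913485 0.10554273 0.08739957] [-29.03453334   1.27371888  13.75596909] [0.19737122 5.65828512 0.10136449]
0 [array([604.427784  , 230.08937034]), array([587.8283921 , 282.29612365])]
0.025 [array([643.4273253 , 224.36338811]), array([627.9763704 , 276.76398542])]
0.035 [array([659.18275996, 222.05064258]), array([644.2004839 , 274.52934465])]
```

View pics/stop.png

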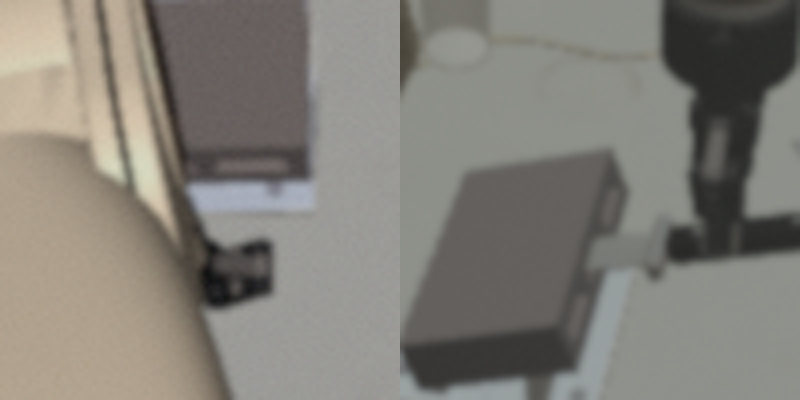

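The shoulder edge, at (650,222)-(645,272), stands about 33-35 mm off the face, so the middle slot is a shallow one. I'll withdraw along the axis and try the right slot (y = -50).

Emit:
move_arm([
  [[-0.012,0,0.0045,0,0],[-0.03,0,0.011,0,0],[-0.05,0,0.0185,0,0],[-0.0665,0,0.025,0,0],[-0.0665,0,0.025,0,0]],
])

```text
clock: 10.65
eef_pos: [0.4353, 0.1061, 0.1156]
tool_rot: [-0.008, 1.0, 0.0, 0.002]
ft_force: [0.3, 0.5, -0.8]
grip_width: 0.0181
grasp_force: 59.4
```

Emit:
move_arm([
  [[0,0,0,0,0],[0.0,-0.025,0,0,0],[0.0008,-0.05,0,0,0],[0.0008,-0.05,0,0,0],[0.0008,-0.05,0,0,0]],
])

```text
clock: 11.28
eef_pos: [0.4356, 0.056, 0.114]
tool_rot: [-0.008, 1.0, 0.0, 0.0]
ft_force: [0.7, 0.1, -0.2]
grip_width: 0.0184
grasp_force: 59.4
```

```bash
python3 - <<'E'
from h import *
o=monitor.get_obs(); print(o["eef_pos"],o["ft_force"],o["ft_torque"])
T=cam("top");S=cam("side")
a=cv2.resize(T["color"][200:300,240:340,::-1],(400,400),interpolation=cv2.INTER_CUBIC)
b=cv2.resize(S["color"][200:300,260:360,::-1],(400,400),interpolation=cv2.INTER_CUBIC)
cv2.imwrite("pics/right.png",np.hstack([a,b]))
E
```

```text
[0.43556892 0.05604735 0.11402745] [ 0.71584403  0.12908338 -0.19816263] [ 0.03324818  0.05398439 -0.04142227]
```

View pics/right.png

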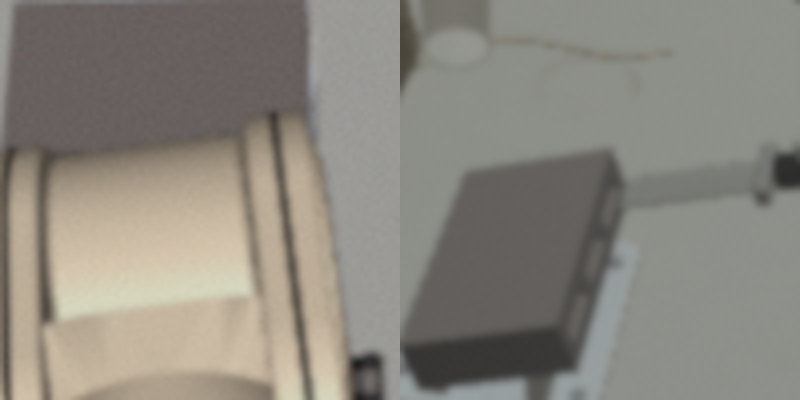

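The tilted blade stands in front of the right mouth at (622,188). Inserting it along the slot axis.

Emit:
move_arm([
  [[0.005,0,-0.0018,0,0],[0.01,0,-0.0036,0,0],[0.015,0,-0.0055,0,0],[0.02,0,-0.0073,0,0],[0.025,0,-0.009,0,0]],
])

```text
clock: 12.0
eef_pos: [0.449, 0.0555, 0.1024]
tool_rot: [-0.008, 1.0, -0.0, -0.011]
ft_force: [-25.0, -1.1, 11.6]
grip_width: 0.0177
grasp_force: 58.7
```

Emit:
move_arm([
  [[-0.01,0,0.004,0,0],[-0.02,0,0.007,0,0],[-0.03,0,0.011,0,0],[-0.03,0,0.011,0,0]],
])

```text
clock: 12.5
eef_pos: [0.4297, 0.0559, 0.1167]
tool_rot: [-0.008, 1.0, 0.0, 0.001]
ft_force: [0.3, 1.0, -0.4]
grip_width: 0.0183
grasp_force: 58.8
```

```bash
python3 - <<'E'
from h import *
o=monitor.get_obs(); print(o["eef_pos"],o["tool_rot"],o["ft_force"])
S=cam("side")
b=cv2.resize(S["color"][210:270,300:380,::-1],(800,600),interpolation=cv2.INTER_CUBIC)
c=np.array([.5632,.0585,.062]); u=np.array([.94,.015,-.342]);v=np.array([-.0157,1,0]);w=np.cross(u,v)
P=lambda p:(proj(S,p)-[300,210])*10+4.5
for s in(-.018,0,.018):print("mouth",s,P(c+s*v))
p=o["eef_pos"]
# expected blade line: sliding along the same track as the middle slot
for k in(-.003,0,.003):
  for s in(-.015,.015): print("blade",k,s,[P(c+s*v-d*u+k*w).round(0) for d in(.01,.05)])
cv2.imwrite("pics/right2.png",b)
E
```

```text
[0.4297084  0.05586808 0.11665858] [-7.87681452e-03  9.99968750e-01  6.08067619e-05  6.71361026e-04] [ 0.33687748  1.00594673 -0.42246011]
mouth -0.018 [145.50272573 366.23111984]
mouth 0 [132.16209644 411.69503954]
mouth 0.018 [118.50928766 458.22311341]
blade -0.003 -0.015 [array([185., 377.]), array([339., 354.])]
blade -0.003 0.015 [array([163., 454.]), array([320., 431.])]
blade 0 -0.015 [array([181., 368.]), array([335., 344.])]
blade 0 0.015 [array([159., 445.]), array([316., 421.])]
blade 0.003 -0.015 [array([177., 358.]), array([331., 335.])]
blade 0.003 0.015 [array([155., 435.]), array([312., 412.])]
```

View pics/right2.png

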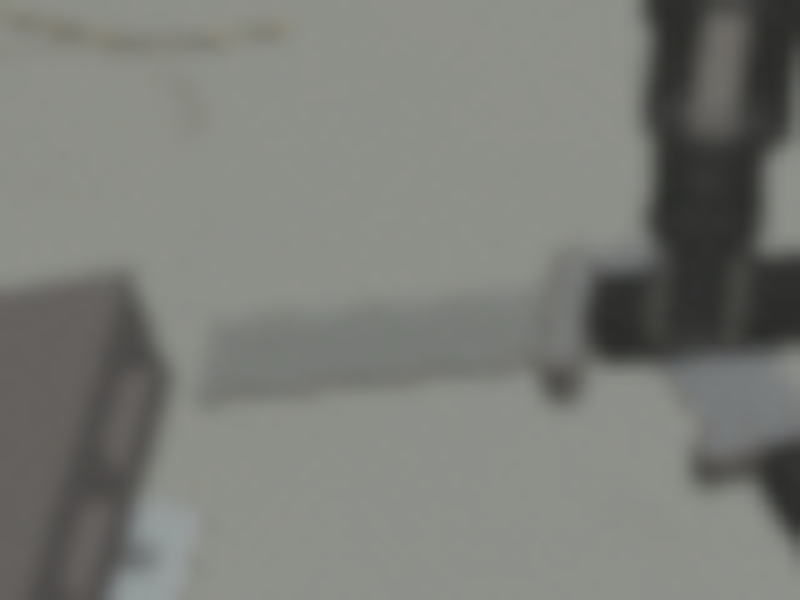

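At this stand-off the blade edges run (215,320)→(540,295) and (203,402)→(540,372). That is only about 14-15° of pitch, with the tip about 12 mm high across the slot, so it hit above the mouth. I'll lower it, re-enter shallowly and lift again.

Emit:
move_arm([
  [[0,0,-0.012,0,0],[0.01,0,-0.0164,0,0],[0.01,0,-0.0164,0,0],[0.0175,0,-0.019,0,0],[0.025,0,-0.0215,0,0]],
])

```text
clock: 13.18
eef_pos: [0.447, 0.0556, 0.0926]
tool_rot: [-0.008, 1.0, 0.0, -0.008]
ft_force: [-19.2, 0.8, 9.0]
grip_width: 0.0177
grasp_force: 59.7
```

Emit:
move_arm([
  [[0,0,0,0,0]],
])

```text
clock: 13.3
eef_pos: [0.4475, 0.0558, 0.0925]
tool_rot: [-0.008, 1.0, 0.0, -0.008]
ft_force: [-16.5, 1.0, 6.9]
grip_width: 0.0182
grasp_force: 59.4
```

```bash
cat > bl.py <<'E'
from h import *
def blade(yb,n=3,slot=-.05,verbose=True):
    S=cam("side"); o=monitor.get_obs(); p=o["eef_pos"]
    g=cv2.GaussianBlur(S["color"],(3,3),0).astype(float).mean(2)
    c=np.array([.562,.1085,.062])+slot*np.array([-.0157,1,0]); u=np.array([.94,.015,-.342]);w=np.array([.342,0,.94])
    out=[]
    for s in(-.015,.015):
        pts=[]
        # columns between face and shoulder
        a=proj(S,c+[0,s,0]-.014*u)[0]; b=proj(S,[p[0]+.043,yb+s,p[2]+.02])[0]
        for col in range(int(a)+1,int(b)):
            r0=proj(S,c+[0,s,0]-.02*u)[1]; rs=np.arange(int(r0)-9,int(r0)+8)
            d=np.diff(g[rs[0]:rs[-1]+2,col]); d=-d if s<0 else d
            i=int(np.argmax(d))
            if 0<i<len(d)-1:
                q=(d[i-1]-d[i+1])/(2*(d[i-1]-2*d[i]+d[i+1])) if abs(d[i-1]-2*d[i]+d[i+1])>1e-6 else 0
                e,r=ray(S,col,rs[i]+.5+q); t=(yb+s-e[1])/r[1]; x=e+t*r-c; pts.append((x@u,x@w,d[i]))
        P=np.array(pts); k=np.ones(len(P),bool)
        for _ in range(4):
            f=np.polyfit(P[k,0],P[k,1],1); k=abs(P[:,1]-np.polyval(f,P[:,0]))<.002
        out.append((s,"n",len(P),k.sum(),"rel.pitch deg",np.degrees(np.arctan(f[0])).round(1),"offset at mouth mm",(f[1]*1e3).round(1),"at TCP d of -50",(np.polyval(f,-.05)*1e3).round(1),"contrast",P[k,2].mean().round(1)))
    for l in out: print(*l)
    print(o["clock"],p,o["ft_force"],o["ft_torque"])
E
python3 -c "
from bl import *
blade(.0585)"
```

```text
-0.015 n 24 24 rel.pitch deg 3.6 offset at mouth mm -1.3 at TCP d of -50 -4.5 contrast 5.5
0.015 n 24 24 rel.pitch deg 3.5 offset at mouth mm -4.3 at TCP d of -50 -7.4 contrast 8.4
13.35 [0.44753323 0.05583381 0.09262225] [-15.66645026   0.86226824   8.0734808 ] [0.20806295 2.93525178 0.13127695]
```

Emit:
move_arm([
  [[-0.011,0,0.006,0,0],[-0.011,0,0.007,0,0],[-0.006,0,0.0052,0,0],[-0.001,0,0.0034,0,0],[0.002,0,0.0023,0,0]],
])

```text
clock: 13.98
eef_pos: [0.4497, 0.0557, 0.095]
tool_rot: [-0.008, 1.0, 0.0, -0.008]
ft_force: [-21.2, 1.1, 9.7]
grip_width: 0.0177
grasp_force: 59.8
```

```bash
python3 -c "
from bl import *
blade(.0585)"
```

```text
-0.015 n 23 23 rel.pitch deg 6.6 offset at mouth mm 6.3 at TCP d of -50 0.5 contrast 5.5
0.015 n 23 23 rel.pitch deg 6.5 offset at mouth mm 3.0 at TCP d of -50 -2.7 contrast 8.3
14.025 [0.44958137 0.05571477 0.09470703] [-17.45990493   0.97312088   7.64410865] [0.28150314 3.07587705 0.14684696]
```

Emit:
move_arm([
  [[-0.008,0,0.0029,0,0],[-0.016,0,0.0058,0,0],[-0.026,0,0.0095,0,0],[-0.026,0,0.0095,0,0]],
])

```text
clock: 14.52
eef_pos: [0.4306, 0.0558, 0.1068]
tool_rot: [-0.008, 1.0, 0.0, 0.001]
ft_force: [0.5, 0.4, -1.0]
grip_width: 0.0182
grasp_force: 58.9
```

```bash
cat >> bl.py <<'E'
def tip(yb,slot=-.05):
    S=cam("side"); g=cv2.GaussianBlur(S["color"],(3,3),0).astype(float).mean(2)
    c=np.array([.562,.1085,.062])+slot*np.array([-.0157,1,0]); u=np.array([.94,.015,-.342]);w=np.array([.342,0,.94]); p=monitor.get_obs()["eef_pos"]
    for k in(0,.003,.006,.009):
        ds=np.arange(-.04,.0,.001); v=[cv2.getRectSubPix(g.astype(np.float32),(1,1),tuple(map(float,proj(S,c+d*u+k*w))))[0,0] for d in ds]
        print(k,np.round(v).astype(int).tolist())
E
python3 -c "
from bl import *
blade(.0585);tip(.0585)"
```

```text
-0.015 n 31 30 rel.pitch deg 4.4 offset at mouth mm 9.2 at TCP d of -50 5.3 contrast 5.5
0.015 n 30 30 rel.pitch deg 4.5 offset at mouth mm 6.2 at TCP d of -50 2.3 contrast 8.1
14.575 [0.43110376 0.05585376 0.10678078] [-0.01853078  0.16795581 -0.78316218] [0.01022539 0.00996158 0.01569561]
0 [119, 119, 119, 119, 119, 119, 119, 119, 119, 119, 119, 119, 119, 119, 119, 119, 119, 120, 120, 121, 122, 123, 125, 126, 128, 129, 130, 130, 128, 126, 121, 115, 109, 104, 98, 94, 92, 90, 91, 92]
0.003 [120, 120, 120, 120, 120, 120, 120, 120, 120, 120, 120, 120, 120, 120, 120, 120, 120, 121, 122, 123, 124, 126, 127, 129, 129, 129, 128, 125, 122, 117, 111, 104, 100, 95, 92, 91, 90, 91, 92, 93]
0.006 [120, 120, 120, 120, 120, 120, 120, 120, 120, 120, 120, 120, 120, 120, 120, 121, 122, 123, 124, 126, 127, 129, 130, 130, 130, 128, 124, 120, 114, 108, 102, 97, 93, 91, 90, 90, 91, 92, 93, 92]
0.009 [121, 121, 121, 121, 120, 120, 120, 120, 120, 120, 120, 121, 121, 121, 122, 122, 123, 125, 127, 128, 130, 132, 132, 131, 130, 125, 121, 115, 108, 101, 97, 92, 90, 89, 88, 89, 89, 90, 89, 88]
```

Emit:
move_arm([
  [[0,0,-0.004,0,0],[0.007,0,-0.008,0,0],[0.014,0,-0.011,0,0],[0.014,0,-0.011,0,0],[0.014,0,-0.011,0,0]],
])

```text
clock: 15.25
eef_pos: [0.4448, 0.0558, 0.0951]
tool_rot: [-0.008, 1.0, -0.0, -0.0]
ft_force: [0.5, 0.8, -0.6]
grip_width: 0.0179
grasp_force: 58.9
```

```bash
python3 -c "
from bl import *
blade(.0585)"
```

```text
-0.015 n 25 25 rel.pitch deg 3.4 offset at mouth mm 1.0 at TCP d of -50 -2.0 contrast 5.6
0.015 n 25 25 rel.pitch deg 3.8 offset at mouth mm -2.0 at TCP d of -50 -5.3 contrast 8.5
15.3 [0.4447456  0.05579611 0.09522143] [ 0.4439856  -0.77034142 -1.59084954] [0.01700609 0.00845332 0.01487671]
```

Emit:
move_arm([
  [[0.003,0,-0.001,0,0],[0.006,0,-0.002,0,0],[0.008,0,-0.0028,0,0],[0.008,0,-0.0028,0,0]],
])

```text
clock: 15.8
eef_pos: [0.4531, 0.0558, 0.0925]
tool_rot: [-0.008, 1.0, 0.0, 0.0]
ft_force: [-0.3, -0.0, -0.2]
grip_width: 0.018
grasp_force: 58.9
```

Emit:
move_arm([
  [[0.003,0,-0.001,0,0],[0.005,0,-0.0018,0,0],[0.006,0,0.001,0,0],[0.007,0,0.0035,0,0],[0.007,0,0.0035,0,0]],
])

```text
clock: 16.42
eef_pos: [0.4595, 0.0558, 0.0959]
tool_rot: [-0.008, 1.0, -0.0, -0.0]
ft_force: [0.3, -0.1, -2.5]
grip_width: 0.0181
grasp_force: 58.7
```

```bash
python3 -c "
from bl import *
blade(.0585)"
```

```text
-0.015 n 19 19 rel.pitch deg 4.3 offset at mouth mm 4.6 at TCP d of -50 0.8 contrast 5.5
0.015 n 19 19 rel.pitch deg 3.8 offset at mouth mm 1.4 at TCP d of -50 -2.0 contrast 8.4
16.475 [0.45943355 0.05577192 0.09576976] [ 0.39931861  0.60431114 -2.74744591] [-0.0467254   0.20577491  0.01117211]
```

Inside and touching the ceiling. Lifting to finish the pitch.

Emit:
move_arm([
  [[0.001,0,0.003,0,0],[0.002,0,0.006,0,0],[0.003,0,0.009,0,0],[0.003,0,0.009,0,0]],
])

```text
clock: 16.98
eef_pos: [0.4626, 0.0559, 0.105]
tool_rot: [-0.008, 1.0, 0.0, -0.0]
ft_force: [-1.5, 0.6, -5.0]
grip_width: 0.0181
grasp_force: 58.7
```

```bash
python3 -c "
from bl import *
blade(.0585)"
```

```text
-0.015 n 18 18 rel.pitch deg -0.8 offset at mouth mm 5.1 at TCP d of -50 5.9 contrast 6.0
0.015 n 18 18 rel.pitch deg -0.6 offset at mouth mm 2.2 at TCP d of -50 2.6 contrast 8.8
17.025 [0.46257102 0.05591238 0.10495658] [-0.31873783  1.17268376 -4.27202874] [0.19699336 0.53224896 0.14188846]
```

Emit:
move_arm([
  [[0.005,0,-0.0018,0,0],[0.01,0,-0.0036,0,0],[0.015,0,-0.0055,0,0],[0.02,0,-0.0073,0,0],[0.025,0,-0.009,0,0]],
])

```text
clock: 17.65
eef_pos: [0.4877, 0.0557, 0.0956]
tool_rot: [-0.008, 1.0, -0.0, -0.001]
ft_force: [-2.9, -0.5, -3.5]
grip_width: 0.0181
grasp_force: 58.8
```

Emit:
move_arm([
  [[0.003,0,-0.0011,0,0],[0.006,0,-0.0022,0,0],[0.009,0,-0.0033,0,0],[0.012,0,-0.0044,0,0],[0.012,0,-0.0044,0,0]],
])

```text
clock: 18.27
eef_pos: [0.5, 0.0558, 0.0914]
tool_rot: [-0.008, 1.0, -0.0, 0.0]
ft_force: [-3.0, 0.0, -5.7]
grip_width: 0.018
grasp_force: 58.7
```

Emit:
move_arm([
  [[0.003,0,-0.0011,0,0],[0.006,0,-0.0022,0,0],[0.009,0,-0.0033,0,0],[0.009,0,-0.0033,0,0]],
])

```text
clock: 18.77
eef_pos: [0.5005, 0.0556, 0.0871]
tool_rot: [-0.008, 1.0, -0.0, -0.008]
ft_force: [-21.6, -0.2, 7.9]
grip_width: 0.0181
grasp_force: 60.2
```

```bash
cat >> bl.py <<'E'
def gap(slot):
    "profile along slot axis outside the mouth, side view"
    S=cam("side"); g=cv2.GaussianBlur(S["color"],(3,3),0).astype(np.float32).mean(2)
    c=np.array([.562,.1085,.062])+slot*np.array([-.0157,1,0]); u=np.array([.94,.015,-.342]);w=np.array([.342,0,.94])
    for s in(0,.01):
        print(s,[int(cv2.getRectSubPix(g,(1,1),tuple(map(float,proj(S,c+[0,s,0]-d*u+.003*w))))[0,0]) for d in np.arange(-.004,.07,.002)])
E
python3 -c "
from bl import *
gap(-.05)"
```

```text
0 [99, 108, 113, 116, 118, 118, 119, 119, 119, 119, 119, 119, 119, 119, 119, 118, 117, 116, 115, 115, 114, 112, 106, 91, 75, 60, 50, 48, 51, 54, 55, 53, 49, 47, 46, 46, 46, 50]
0.01 [92, 100, 105, 107, 109, 111, 112, 115, 117, 118, 118, 118, 118, 117, 117, 117, 116, 114, 112, 111, 111, 111, 110, 105, 95, 82, 69, 58, 51, 50, 52, 54, 55, 54, 53, 52, 51, 52]
```

This one also stops with the handle start 43 mm off the face, so the shoulder is about 33 mm off and the slot is shallow. The left slot must be the deep one. Withdrawing and shifting over.

Emit:
move_arm([
  [[-0.009,0,0.0034,0,0],[-0.025,0,0.0092,0,0],[-0.045,0,0.0165,0,0],[-0.065,0,0.0235,0,0],[-0.067,0,0.0245,0,0]],
])

```text
clock: 19.45
eef_pos: [0.4432, 0.0561, 0.1149]
tool_rot: [-0.008, 1.0, 0.0, 0.003]
ft_force: [0.5, 1.4, -0.9]
grip_width: 0.018
grasp_force: 59.5
```

Emit:
move_arm([
  [[0,0,0,0,0],[0.0,0.04,0,0,0],[-0.0016,0.08,0,0,0],[-0.0016,0.1,0,0,0],[-0.0016,0.1,0,0,0]],
])

```text
clock: 20.08
eef_pos: [0.4416, 0.1573, 0.113]
tool_rot: [-0.009, 1.0, 0.0, 0.001]
ft_force: [-0.8, -0.7, -1.9]
grip_width: 0.0176
grasp_force: 59.5
```

```bash
python3 -c "
from bl import *
blade(.1585,slot=.05);tip(.1585,.05)"
```

```text
-0.015 n 28 28 rel.pitch deg 0.4 offset at mouth mm 7.4 at TCP d of -50 7.0 contrast 6.7
0.015 n 28 28 rel.pitch deg 1.4 offset at mouth mm 5.1 at TCP d of -50 3.9 contrast 9.5
20.125 [0.44118304 0.15635504 0.11281983] [-0.34182925 -0.43950855 -0.67246062] [-0.05862544 -0.04406529  0.04765219]
0 [120, 120, 120, 120, 120, 120, 120, 120, 120, 120, 120, 120, 120, 120, 120, 120, 120, 120, 120, 120, 120, 120, 121, 121, 120, 120, 120, 119, 117, 114, 112, 107, 102, 98, 94, 90, 89, 88, 89, 91]
0.003 [121, 121, 121, 121, 121, 121, 121, 121, 121, 121, 121, 121, 121, 121, 121, 121, 121, 121, 121, 121, 121, 121, 121, 120, 120, 119, 117, 115, 111, 108, 103, 98, 94, 91, 88, 89, 89, 90, 92, 94]
0.006 [121, 121, 121, 121, 121, 121, 121, 121, 121, 121, 121, 121, 121, 121, 121, 121, 121, 121, 121, 121, 121, 120, 120, 119, 117, 115, 112, 108, 104, 99, 94, 91, 89, 88, 89, 90, 92, 94, 95, 94]
0.009 [121, 121, 121, 121, 121, 121, 121, 121, 121, 121, 121, 121, 121, 121, 121, 121, 121, 121, 121, 121, 120, 120, 119, 116, 113, 109, 104, 99, 95, 90, 88, 87, 86, 88, 90, 91, 93, 93, 93, 92]
```

Emit:
move_arm([
  [[-0.001,0,-0.0035,0,0],[0.004,0,-0.0055,0,0],[0.009,0,-0.0074,0,0],[0.0135,0,-0.009,0,0],[0.0175,0,-0.0105,0,0]],
])

```text
clock: 20.8
eef_pos: [0.4582, 0.1557, 0.1022]
tool_rot: [-0.008, 1.0, 0.0, 0.0]
ft_force: [0.5, -0.8, -0.3]
grip_width: 0.0177
grasp_force: 59.5
```

```bash
python3 -c "
from bl import *
blade(.1585,slot=.05)"
```

```text
-0.015 n 20 20 rel.pitch deg 0.4 offset at mouth mm 4.4 at TCP d of -50 4.1 contrast 7.1
0.015 n 20 20 rel.pitch deg 1.7 offset at mouth mm 2.1 at TCP d of -50 0.6 contrast 9.7
20.85 [0.45860117 0.15576877 0.10204855] [ 0.79751194 -0.08543601 -0.7757871 ] [ 0.0671154  -0.02614486  0.05750089]
```

Emit:
move_arm([
  [[0.005,0,-0.0018,0,0],[0.01,0,-0.0036,0,0],[0.015,0,-0.0055,0,0],[0.02,0,-0.0073,0,0],[0.025,0,-0.009,0,0]],
])

```text
clock: 21.48
eef_pos: [0.4831, 0.1558, 0.0931]
tool_rot: [-0.008, 1.0, -0.0, -0.0]
ft_force: [-0.3, 0.1, -0.3]
grip_width: 0.0181
grasp_force: 59.5
```

Emit:
move_arm([
  [[0.005,0,-0.0018,0,0],[0.01,0,-0.0036,0,0],[0.015,0,-0.0055,0,0],[0.02,0,-0.0073,0,0],[0.025,0,-0.009,0,0]],
])

```text
clock: 22.1
eef_pos: [0.5081, 0.1558, 0.0842]
tool_rot: [-0.008, 1.0, -0.0, -0.0]
ft_force: [0.4, 0.0, -1.2]
grip_width: 0.0179
grasp_force: 59.5
```

```bash
python3 -c "
from bl import *
gap(.05); print(monitor.get_obs()['ft_force'])"
```

```text
0 [102, 110, 115, 118, 120, 120, 120, 120, 120, 121, 120, 120, 118, 117, 116, 116, 116, 112, 101, 84, 66, 51, 47, 49, 52, 54, 52, 48, 45, 44, 44, 45, 47, 52, 58, 60, 58, 52]
0.01 [95, 103, 109, 111, 113, 114, 116, 118, 120, 121, 121, 120, 117, 115, 114, 113, 114, 114, 110, 102, 91, 76, 62, 53, 50, 50, 52, 53, 52, 51, 50, 50, 51, 53, 57, 61, 61, 56]
[ 1.62986907  0.54678578 -0.64208489]
```

It has gone past 50 mm with no resistance, so this is the deep slot. Driving it home.

Emit:
move_arm([
  [[0.005,0,-0.0018,0,0],[0.01,0,-0.0036,0,0],[0.015,0,-0.0055,0,0],[0.018,0,-0.0065,0,0],[0.02,0,-0.0073,0,0]],
])

```text
clock: 22.78
eef_pos: [0.5279, 0.1558, 0.0769]
tool_rot: [-0.008, 1.0, -0.0, -0.0]
ft_force: [-0.9, -0.8, -0.6]
grip_width: 0.0181
grasp_force: 59.5
```

Emit:
move_arm([
  [[0.002,0,-0.0007,0,0],[0.004,0,-0.0015,0,0],[0.006,0,-0.0022,0,0],[0.007,0,-0.0026,0,0],[0.008,0,-0.0029,0,0]],
])

```text
clock: 23.4
eef_pos: [0.5318, 0.1558, 0.0747]
tool_rot: [-0.008, 1.0, 0.0, -0.004]
ft_force: [-12.2, 0.1, 13.7]
grip_width: 0.0178
grasp_force: 61.1
```

```bash
python3 -c "
from bl import *
gap(.05); print(monitor.get_obs()['ft_force'])"
```

```text
0 [97, 105, 111, 114, 111, 102, 84, 66, 53, 46, 47, 50, 51, 49, 46, 43, 42, 42, 44, 47, 53, 58, 60, 56, 50, 46, 43, 42, 42, 42, 42, 42, 43, 43, 43, 43, 43, 43]
0.01 [92, 101, 108, 113, 113, 110, 103, 92, 79, 65, 54, 48, 49, 50, 50, 49, 48, 48, 48, 49, 51, 55, 59, 60, 55, 50, 45, 43, 42, 41, 41, 41, 42, 42, 42, 42, 42, 42]
[-11.54718031  -0.6964351   12.70003674]
```

Emit:
move_arm([
  [[0.002,0,0.001,0,0],[0.004,0,0.001,0,0],[0.006,0,0,0,0],[0.006,0,0,0,0]],
])

```text
clock: 23.95
eef_pos: [0.532, 0.1557, 0.0748]
tool_rot: [-0.009, 1.0, 0.0, -0.009]
ft_force: [-26.1, -0.4, 23.3]
grip_width: 0.0179
grasp_force: 62.2
```

```bash
python3 -c "
from bl import *
gap(.05); print(monitor.get_obs()['ft_force'])"
```

```text
0 [98, 106, 112, 114, 112, 102, 84, 66, 53, 47, 48, 51, 51, 49, 45, 43, 42, 43, 44, 48, 54, 60, 61, 56, 50, 46, 43, 42, 42, 42, 42, 42, 42, 43, 43, 43, 43, 43]
0.01 [92, 101, 108, 112, 113, 110, 102, 91, 78, 65, 54, 49, 49, 50, 50, 49, 48, 48, 48, 49, 52, 57, 61, 61, 56, 50, 45, 43, 42, 42, 42, 42, 42, 43, 43, 43, 43, 42]
[-24.67578528  -0.85936368  23.66345006]
```

Pushing to 26 N moves nothing, so it's home. Relaxing, opening and retreating upward.

Emit:
move_arm([
  [[-0.004,0,0.0015,0,0],[-0.009,0,0.003,0,0],[-0.009,0,0.003,0,0]],
])

```text
clock: 24.38
eef_pos: [0.5328, 0.1559, 0.0772]
tool_rot: [-0.008, 1.0, 0.0, 0.0]
ft_force: [-2.8, -0.3, 0.3]
grip_width: 0.0181
grasp_force: 59.7
```

Emit:
move_arm([
  [[0,0,0,0,60],[0,0,0,0,60],[0,0,0,0,60],[0,0,0.02,0,60],[0,0,0.06,0,60]],
])

```text
clock: 25.0
eef_pos: [0.5314, 0.1553, 0.1358]
tool_rot: [-0.008, 1.0, -0.001, -0.002]
ft_force: [0.7, -0.1, -0.2]
grip_width: 0.051
grasp_force: 0.0
```

```bash
python3 -c "
from bl import *
gap(.05); o=monitor.get_obs();print(o['ft_force'],o['grip_width'])"
```

```text
0 [96, 104, 110, 113, 111, 101, 84, 66, 52, 43, 41, 41, 41, 42, 43, 45, 46, 46, 45, 43, 42, 42, 42, 42, 42, 42, 43, 43, 42, 42, 43, 43, 43, 44, 44, 43, 43, 43]
0.01 [92, 101, 108, 112, 113, 110, 103, 92, 78, 63, 51, 45, 43, 43, 43, 42, 42, 42, 42, 42, 42, 41, 41, 41, 41, 42, 42, 42, 42, 41, 41, 41, 41, 41, 42, 42, 42, 42]
[ 1.26968912 -0.15064719  4.26698155] 0.0512727865005836
```

Emit:
move_arm([
  [[0,0,0.05,0,60],[-0.03,0,0.09,0,60],[-0.08,0,0.1,0,60],[-0.1,0,0.1,0,60],[-0.1,0,0.1,0,60]],
])

```text
clock: 25.68
eef_pos: [0.432, 0.1559, 0.2379]
tool_rot: [-0.008, 1.0, 0.0, 0.001]
ft_force: [0.6, -0.5, -0.4]
grip_width: 0.0516
grasp_force: 0.0
```

```bash
python3 -c "
from bl import *
gap(.05); print(monitor.get_obs()['ft_force']); print(job.job_done())"
```

```text
0 [96, 104, 110, 113, 111, 102, 85, 67, 53, 45, 42, 42, 42, 43, 44, 46, 47, 47, 46, 44, 43, 43, 43, 43, 44, 44, 44, 44, 44, 44, 45, 44, 44, 44, 44, 44, 44, 45]
0.01 [92, 101, 108, 113, 114, 111, 103, 92, 78, 64, 53, 46, 45, 45, 44, 44, 43, 43, 43, 43, 42, 42, 42, 43, 43, 43, 43, 43, 43, 43, 43, 43, 43, 43, 43, 43, 43, 43]
[ 0.56360687  0.67678199 -0.36065675]
the job is handed in; nothing more can be done
None
```

The scraper is fully home in the left slot (y = +50), the deep one; the middle and right slots both stopped it about 35 mm short. It stayed put after release, and I handed the job in at about 26 s with the gripper clear.

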